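# Divert the grinding balls to the other chute

## Task

The grinding balls must go down the chute that the yellow seesaw gate now shuts off: press down the blue pad on the gate's raised end until the gate has rocked fully over its pivot to its other side. Then push the red tab of the stop blade all the way to the robot's left, so that all four white balls roll by themselves down that chute and come to rest in the tray below it. Only press and push with the fingers: do not touch or lift the balls or the trays, and leave everything else where it stands.

Things in the scene. Friction and masses are not known exactly. Their poses are not given: they have to be found in the camera images.
- feeder: Fixed metal ball feeder; origin on the bench below the gate's pivot. x points away from the robot along the ball channel, y left along the gate, z up; turned by up to 17 deg. The channel, 38 mm wide, climbs from x 16, z 152 to x 206, z 217 mm. A drop box (38 mm in x, 90 in y, about the origin, top z 200) drops balls on the gate's middle. A chute 95 to 165 mm to each side, up to 90 mm high, leads to a tray.
- gate (a joint): Angle of the yellow seesaw gate about feeder x, rad. +0.30: left (+y) end up, feeds the right chute and tray; -0.30: right end up, feeds the left ones. Top-heavy (brass weight in the middle): it rests only at either stop, flops over once past 0 and stays there by its weight. About 1 to 2 N on a pad starts it. It may start on either side.
- gate_pivot (a point): Point on the gate's hinge axis, at the feeder's x = 0, y = 0, 75 mm above the bench; fixed; axes as the feeder's. The gate's brass weight (20 x 56 x 24 mm) rides in the middle, at feeder x -29 mm, its top 82 mm above this point.
- pad_left (a point): Centre of the upper face of the blue press pad (58 mm in feeder x, 50 along the gate, 6 thick) at the gate's left (+y) end, moving with the gate: feeder x -50 mm, 85 along the gate from the pivot, 43 above it when level. At the stops: raised 141 mm high, y 69 mm; down 91 mm high, y 94 mm. The trough's wall, 31 mm from this point in +x, stands 19 mm above the pad.
- pad_right (a point): The same for the pad at the right (-y) end of the gate.
- stop (a joint): Travel of the stop blade, m: 0 closed (the blade stands across the ball channel), 0.05 fully open, pushed to the left (feeder +y). It slides with about 1 N of friction and stays where it is left; a ball can pass from about 0.035.
- stop_tab (a point): Middle of the top of the stop blade's red upright tab, moving with it. The tab is 28 mm (feeder x) x 14 (feeder y, the way it slides) x 45 tall. Closed, this point is at feeder x 78, y 0, z 287 mm. It stands on a dark slider 36 mm long in y, top 242 mm high, on a rail 236 mm high from y -35 to 90; nothing else near is as high.
- ball1: White ceramic grinding ball, 25 mm across, origin at its centre; number 1 in the queue waiting in the channel behind the stop blade.
- ball2: White ceramic grinding ball, 25 mm across, origin at its centre; number 2 in the queue waiting in the channel behind the stop blade.
- ball3: White ceramic grinding ball, 25 mm across, origin at its centre; number 3 in the queue waiting in the channel behind the stop blade.
- ball4: White ceramic grinding ball, 25 mm across, origin at its centre; number 4 in the queue waiting in the channel behind the stop blade.
- tray_left: Loose open aluminium tray under the left (+y) chute's end, 120 (x) x 120 (y) x 40 mm tall, walls and floor 3 mm; origin at the centre of its underside, axes about as the feeder's.
- tray_right: The same for the tray under the right (-y) chute's end.
- amber_jar: Amber glass jar with black cap, 44 mm across, 70 mm tall, behind the left chute; stands by and is not to be disturbed. Origin at the centre of its underside.
- beaker: Glass beaker, 60 mm across, 75 mm tall, behind the right chute; stands by and is not to be disturbed. Origin at the centre of its underside.
- lab_spatula: Flat spatula with a dark wooden handle, 170 mm long, lying on the bench on the robot's side of the feeder; stands by and is not to be disturbed. Origin at the centre of its underside.
- wash_bottle: White plastic bottle with blue cap, 64 mm across, 150 mm tall; stands by and is not to be disturbed. Origin at the centre of its underside.
- amber_bottle: Amber glass bottle, 66 mm across, 160 mm tall; stands by and is not to be disturbed. Origin at the centre of its underside.
- mortar: White ceramic bowl, 90 mm across, 50 mm tall; stands by and is not to be disturbed. Origin at the centre of its underside.
- powder_tin: Metal tin, 70 mm across, 90 mm tall; stands by and is not to be disturbed. Origin at the centre of its underside.
Not all that is in view belongs to the job. Leave any orange or turquoise look-alike of the tray_right alone.

How it is judged:
On the way, in this order (a step that is already met when the one before it is completed fails the run):
1. the gate is rocked over to its other side while the stop blade is still closed (distance of pad_left from where it was at the start of the episode above 0.035 m and (value of joint gate above 0.27 rad or value of joint gate below -0.27 rad) and value of joint stop below 0.015 m), for 0.2 s.
2. the stop blade is pushed open (value of joint stop above 0.04 m), for 0.1 s.
At the end, for the whole second after the job is handed in: The gate rests within 0.03 rad of the stop opposite to where it started, the stop blade is open by more than 40 mm, and all four balls lie at rest (under 30 mm/s) inside the tray that the gate now feeds (distance of pad_left from where it was at the start of the episode above 0.035 m and value of joint stop above 0.04 m and ((value of joint gate above 0.27 rad and (x of ball1 in the frame of tray_right between -0.06 and 0.06 m and y of ball1 in the frame of tray_right between -0.06 and 0.06 m and z of ball1 in the frame of tray_right between 0.005 and 0.028 m and x of ball2 in the frame of tray_right between -0.06 and 0.06 m and y of ball2 in the frame of tray_right between -0.06 and 0.06 m and z of ball2 in the frame of tray_right between 0.005 and 0.028 m and x of ball3 in the frame of tray_right between -0.06 and 0.06 m and y of ball3 in the frame of tray_right between -0.06 and 0.06 m and z of ball3 in the frame of tray_right between 0.005 and 0.028 m and x of ball4 in the frame of tray_right between -0.06 and 0.06 m and y of ball4 in the frame of tray_right between -0.06 and 0.06 m and z of ball4 in the frame of tray_right between 0.005 and 0.028 m)) or (value of joint gate below -0.27 rad and (x of ball1 in the frame of tray_left between -0.06 and 0.06 m and y of ball1 in the frame of tray_left between -0.06 and 0.06 m and z of ball1 in the frame of tray_left between 0.005 and 0.028 m and x of ball2 in the frame of tray_left between -0.06 and 0.06 m and y of ball2 in the frame of tray_left between -0.06 and 0.06 m and z of ball2 in the frame of tray_left between 0.005 and 0.028 m and x of ball3 in the frame of tray_left between -0.06 and 0.06 m and y of ball3 in the frame of tray_left between -0.06 and 0.06 m and z of ball3 in the frame of tray_left between 0.005 and 0.028 m and x of ball4 in the frame of tray_left between -0.06 and 0.06 m and y of ball4 in the frame of tray_left between -0.06 and 0.06 m and z of ball4 in the frame of tray_left between 0.005 and 0.028 m))) and linear speed of each of ball1, ball2, ball3, ball4 below 0.03 m/s); the robot touches nothing.
It fails at once if a ball is touched by the robot (contact force between any of the arm, the fingers and ball1 above 0.3 N or contact force between any of the arm, the fingers and ball2 above 0.3 N or contact force between any of the arm, the fingers and ball3 above 0.3 N or contact force between any of the arm, the fingers and ball4 above 0.3 N).
It fails at once if a ball is lifted out of the feeder (height (world z) of any of ball1, ball2, ball3, ball4 above 0.26 m).
It fails at once if a tray is touched, shifted by more than 20 mm or lifted (contact force between any of the fingers, the arm and tray_left above 1 N or distance of any of tray_left, tray_right from where it was at the start of the episode above 0.02 m or contact force between any of the fingers, the arm and tray_right above 1 N).
It fails at once if a bystander is shifted by more than 20 mm or tipped (distance of any of amber_jar, beaker, lab_spatula, wash_bottle, amber_bottle, mortar, powder_tin from where it was at the start of the episode above 0.02 m or angle between any of amber_jar, beaker, lab_spatula, wash_bottle, amber_bottle, mortar, powder_tin's own z axis and vertical above 0.3 rad).
It also fails if it takes over 51 s, if anything falls off the work surface, if the arm or the gripper's body presses on something with over 40 N, if the wrist force passes 120 N, or if a joint passes its speed limit or range.

## Robot

A 6-joint arm with a two-finger parallel gripper is mounted at the origin on the work surface. World frame = base frame: x ahead of the robot, y to its left, z up, the work surface at z = 0. Lengths are in m, angles in rad, forces in N, time in s.
With the tool pointing down it reaches from about 0.35 to 0.85 m from the base axis. Payload 8.1 kg.
Tool frame: the origin (TCP) lies at the very end of the fingers, on their centre line; the grasp point (between the pads) lies robot.grip_point_offset behind it (robot.grip_point_offset is the distance from the TCP to the grasp point, in m); z points along the fingers, y is the line along which they close (so a half turn about z gives the same grasp; the last joint's range is limited). The gripper opens to 93 mm and grips with 3 to 60 N. Pads are 15 mm wide; open, the fingers measure 128 mm over their backs; the gripper's body (75 mm by 188 mm) begins 65 mm behind the grasp point.
Start: joints at [1.083, 0.13, 1.488, -0, 1.523, -0.085], TCP at [0.235, 0.552, 0.219] pointing down, gripper open.
Joint ranges: [-2.96, 2.96], [-0.89, 2.26], [0.02, 2.5], [-1.34, 4.48], [0, 2.73], [-2.66, 2.66]. Speed limits (rad/s): [2.39, 2.39, 2.79, 3.14, 3.14, 3.14].

## Interface

Orientations are given as a rotation vector (axis times angle).
In Python, from plant import robot, eyes gives the robot as it stands. The module is installed in compiled form; this text tells all that it offers.
- The arm moves only by the tool apply_moves, never from a script. Its argument "steps" is one flat list of numbers, 7 for each row, row after row: the shift along the tool's x, y, z in units of 30 mm (1.0 is 30 mm), then the turn, a rotation vector about the tool's x, y, z in units of 6 degrees (1.0 is 6 degrees), then the opening in per cent of the stroke, from 0 (shut) to 100 (fully open). In form: [dx, dy, dz, ax, ay, az, fingers, dx, dy, dz, ax, ay, az, fingers, ...]. A call has 1 to 12 rows; each row shifts and turns the commanded pose from where the row before left it, along the tool's axes as they then stand; what a row does not reach is not made up. A row lasts 1/12 s, in which the tool goes at most 41.7 mm and 7.16 degrees, less where a joint would pass 70% of its speed; a pose out of reach is approached as far as the arm can. A call is refused whole if a number of a shift passes 1 or a number of a turn 1, either way. A call with a gripper value outside its range is refused whole. The fingers move at their own pace and stop on an object; "grip_force" is the grip in N (left out, the last holds). Time passes only in rows, so rows that do not move let the fingers close. It gives the time, the measured TCP pose, the force, the opening and the grip force at its end, in the units of the state.
- robot.read_state(): the state, without advancing time (a new reading comes with each control period).
- eyes.read_camera(name): name is "side" or "top" or "wrist"; returns the picture (400x640x3 uint8, red, green, blue); there is no depth.
- eyes.calibration(name): a dict with "K" (3x3 intrinsics, pixels), "R" (3x3) and "t" (3): a world point X has camera coordinates R X + t. Camera axes: x right, y down, z forward; pixel columns grow to the right and rows downward; lengths in m; the calibration is good to about 2 mm. A picture is of the moment at which its call begins: read the wrist's pose just before it. calibration takes no time and is no camera call; for the wrist camera it gives the pose at the moment of the call.
- robot.close_job(): hands the job in; it is judged then, once.
Trained networks look in the newest picture that a camera, given by its name, has taken for a name from the list of things; names that differ only in an ending like _2 or _b are one class to them, and where a whole thing is asked for, a point or a joint stands for the part that bears it (a point fixed in the world has none). Each returns a list of dicts, best first, with "conf" (0 to 1); they miss things now and then, are a little off and sometimes report something else, mostly with a low value. They report only what shows in the picture. A call takes as long as a camera call. They do not tell look-alikes from the thing itself.
- eyes.search_frame(camera, thing): "rect" ([left, top, width, height] in pixels, round what is visible of it).
- eyes.place_of(camera, thing): "xy" ([column, row] in pixels: a listed point, or the origin of a listed thing).
The state is a dict: "t": time; "q": joint angles; "dq": joint speeds; "joint_torque": joint torques, N m; "tool_pos": TCP position; "orientation": TCP orientation; "force": force on the tool from outside, world axes, zero at the start; "wrist_torque": the same for the moment, N m; "opening": finger opening in m; "gripper_force": force on a finger pad.
Only numpy, scipy, OpenCV 4.12 (cv2) and the standard library are available. Lean on these libraries where they do the work, as an engineer would, in place of code of your own. Each camera call takes 0.05 s, during which the arm holds its last target. There are 200 camera calls.

## Working session

There is one attempt and no reset: what is moved stays moved. The work goes in short steps, Python scripts to look and compute and a tool call to move; the robot and the scene stay as the last step left them, time stands still between calls to the robot, and variables do not carry over. Pictures are saved under pics/ and viewed, at most 10 in all, crops included, and the job is handed in when it is done.

Besides the shell and the picture viewer there is one more tool, called after "Emit:" in YAML: its name, and indented under it one key for each argument. apply_moves: Moves the arm, as the interface text tells. Its arguments: {"type":"object","properties":{"steps":{"type":"array"},"grip_force":{"type":"number"}},"required":["steps"]}

```bash
mkdir -p pics; cat > h.py <<'E'
import numpy as np, cv2
from plant import robot, eyes
def tri(obs):
    A=[];b=[]
    for c,uv in obs:
        k=eyes.calibration(c);K,R,t=map(np.array,(k["K"],k["R"],k["t"]))
        P=K@np.c_[R,t]
        for i in (0,1):
            r=uv[i]*P[2]-P[i];A.append(r[:3]);b.append(-r[3])
    A=np.array(A);b=np.array(b)
    x=np.linalg.lstsq(A,b,rcond=None)[0]
    return x
def proj(c,X):
    k=eyes.calibration(c);p=np.array(k["K"])@(np.array(k["R"])@X+np.array(k["t"]));return p[:2]/p[2]
E
python3 - <<'E'
from h import *
s=robot.read_state();print(s["t"],s["tool_pos"],s["orientation"],s["opening"],robot.grip_point_offset)
D={}
for c in("side","top"):
    im=eyes.read_camera(c);cv2.imwrite(f"pics/{c}0.png",im[:,:,::-1])
    for n in("pad_left","pad_right","stop_tab","gate_pivot","tray_left","tray_right"):
        r=eyes.place_of(c,n);D[c,n]=r
        print(c,n,[(np.round(a["xy"]).tolist(),round(a["conf"],2)) for a in r[:3]])
for n in("pad_left","pad_right","stop_tab","gate_pivot","tray_left","tray_right"):
    if D["side",n] and D["top",n]:
        o=[(c,D[c,n][0]["xy"]) for c in("side","top")]
        x=tri(o);print(n,x.round(4),[np.round(proj(c,x)-u,1).tolist() for c,u in o])
E
```

```text
0.0 [0.23491392 0.55148599 0.21760586] [-6.28240833e-01 -3.07764849e+00  2.75013623e-03] 0.09333937965148108 0.0188
side pad_left [([304.0, 178.0], 0.72), ([251.0, 163.0], 0.41)]
side pad_right [([332.0, 211.0], 0.82), ([332.0, 174.0], 0.7), ([348.0, 159.0], 0.29)]
side stop_tab [([343.0, 147.0], 0.52)]
side gate_pivot [([320.0, 189.0], 0.62)]
side tray_left [([295.0, 176.0], 0.57)]
side tray_right [([358.0, 233.0], 0.98), ([320.0, 327.0], 0.85), ([416.0, 238.0], 0.72)]
top pad_left [([274.0, 194.0], 0.55), ([239.0, 183.0], 0.23)]
top pad_right [([329.0, 200.0], 0.61)]
top stop_tab [([300.0, 137.0], 0.51)]
top gate_pivot [([302.0, 185.0], 0.86)]
top tray_left [([242.0, 178.0], 0.64)]
top tray_right [([432.0, 304.0], 0.84), ([366.0, 193.0], 0.59), ([414.0, 148.0], 0.58)]
pad_left [0.5075 0.1639 0.1228] [[0.2, -0.0], [-0.1, 0.2]]
pad_right [ 0.4963 -0.0061  0.074 ] [[-1.1, 0.3], [0.7, -1.3]]
stop_tab [0.6236 0.0705 0.2869] [[-0.6, 0.2], [0.4, -0.8]]
gate_pivot [0.529  0.0816 0.1136] [[1.5, -0.5], [-0.9, 1.8]]
tray_left [ 0.5824  0.2935 -0.0114] [[3.8, -1.1], [-2.3, 4.8]]
tray_right [ 0.2412 -0.2609  0.4263] [[-28.6, 2.8], [22.1, -27.8]]
```

```bash
python3 - <<'E'
import cv2
for c,b in(("side",(230,110,230,150)),("top",(200,90,220,160))):
    i=cv2.imread(f"pics/{c}0.png");x,y,w,h=b
    cv2.imwrite(f"pics/{c}0c.png",cv2.resize(i[y:y+h,x:x+w],None,fx=3.4,fy=3.4,interpolation=2))
E
```

```text
(no output)
```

View pics/side0c.png

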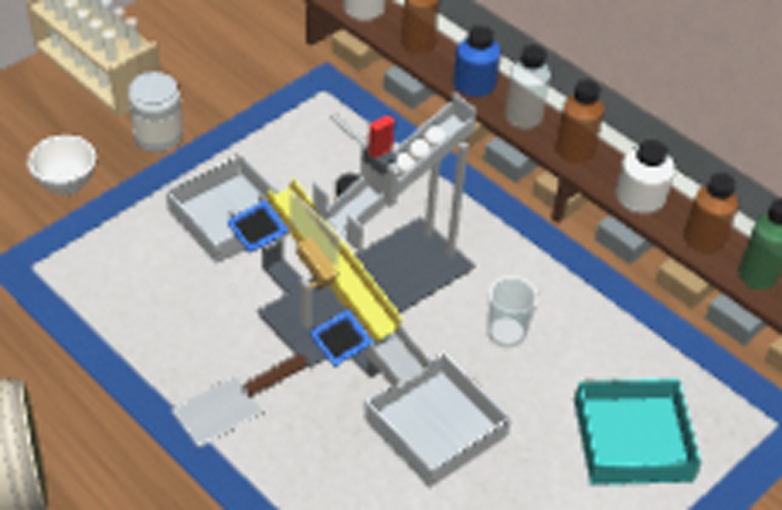

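View pics/top0.png

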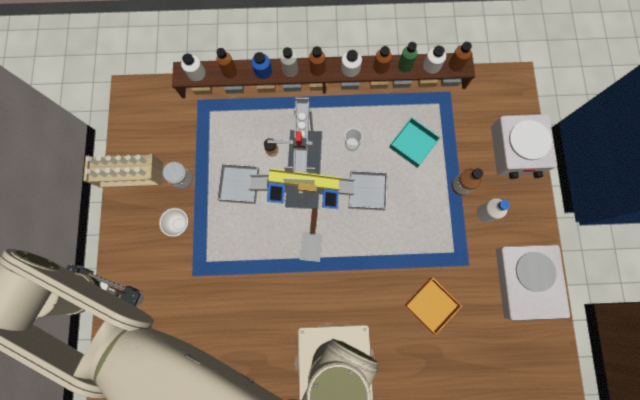

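The top view shows the gate with its left pad at (276,193) and its right pad at (330,199). The tab is at (299,137), with the decoy trays in orange and turquoise. The side view suggests the left end is raised. Next I'll fit the feeder pose under both gate states.

```bash
cat >> h.py <<'E'
UP,DN=(69,141),(94,91)
def model(left_up):
    L,R=(UP,DN) if left_up else (DN,UP)
    return {"pad_left":(-50,L[0],L[1]),"pad_right":(-50,-R[0],R[1]),"stop_tab":(78,0,287),"gate_pivot":(0,0,75)}
def W(p,X):
    c,s=np.cos(p[2]),np.sin(p[2]);X=np.array(X)/1000
    return np.array([p[0]+c*X[0]-s*X[1],p[1]+s*X[0]+c*X[1],X[2]])
E
python3 - <<'E'
from h import *
from scipy.optimize import least_squares
O={("side","pad_left"):(304,178),("side","pad_right"):(332,211),("side","stop_tab"):(343,147),("side","gate_pivot"):(320,189),
("top","pad_left"):(274,194),("top","pad_right"):(329,200),("top","stop_tab"):(300,137),("top","gate_pivot"):(302,185)}
for n,f in (("L up",True),("R up",False)):
    m=model(f)
    g=lambda p:np.concatenate([proj(c,W(p,m[k]))-u for (c,k),u in O.items()])
    r=least_squares(g,[.55,.07,0],loss="soft_l1")
    print(n,r.x.round(4),r.cost.round(1));print(g(r.x).reshape(-1,2).round(1).tolist())
    print({k:W(r.x,v).round(3).tolist() for k,v in m.items()})
E
```

```text
L up [ 0.5453  0.0818 -0.1019] 12.9
[[0.7, -1.0], [-3.2, -0.7], [-1.3, -0.1], [4.7, 3.6], [1.5, -0.0], [1.3, 0.9], [-1.0, -0.2], [-0.6, -0.5]]
{'pad_left': [0.503, 0.156, 0.141], 'pad_right': [0.486, -0.007, 0.091], 'stop_tab': [0.623, 0.074, 0.287], 'gate_pivot': [0.545, 0.082, 0.075]}
R up [ 0.5457  0.0741 -0.0761] 40.4
[[-1.4, 5.1], [-4.8, -11.8], [-0.1, 0.6], [6.0, 4.6], [-1.7, 3.6], [-3.8, -3.9], [1.2, -0.5], [1.9, -0.7]]
{'pad_left': [0.503, 0.172, 0.091], 'pad_right': [0.491, 0.009, 0.141], 'stop_tab': [0.624, 0.068, 0.287], 'gate_pivot': [0.546, 0.074, 0.075]}
```

View pics/top0c.png

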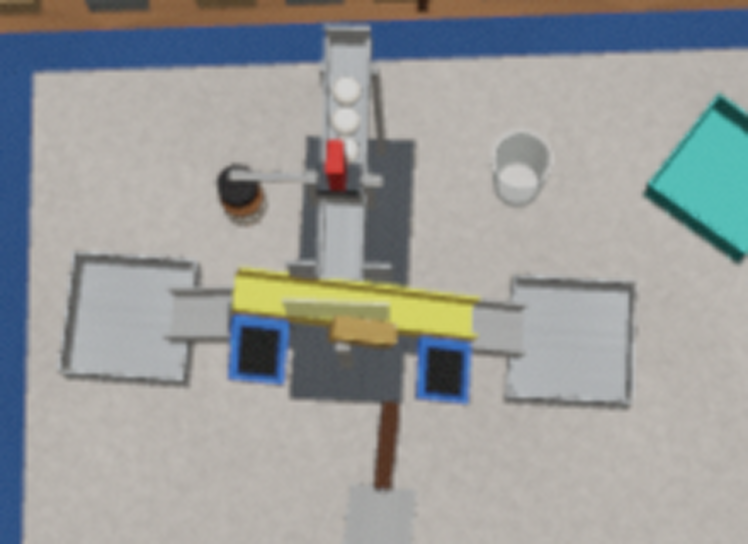

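The left end is up, so the left pad gets pressed. I'm approaching it with the fingers shut and the tool turned to the feeder's axes.

Emit:
apply_moves:
  steps: [0, 0, -1, 0, 0, -0.95, 0, 0, 0, -1, 0, 0, -0.95, 0, 0, 0, -1, 0, 0, -0.95, 0, -0.9, -1, 0, 0, 0, 0, 0, -0.9, -1, 0, 0, 0, 0, 0, -0.9, -1, 0, 0, 0, 0, 0, -0.9, -1, 0, 0, 0, 0, 0, -0.9, -1, 0, 0, 0, 0, 0, -0.9, -1, 0, 0, 0, 0, 0, -0.9, -1, 0, 0, 0, 0, 0, -0.9, -1, 0, 0, 0, 0, 0, -0.9, -1, 0, 0, 0, 0, 0]

```text
t: 1.7
tool_pos: [0.4495, 0.2564, 0.309]
orientation: [0.164, 3.137, 0.001]
force: [0.7, 0.4, -0.1]
opening: 0.0177
gripper_force: 0.0
```

```bash
python3 - <<'E'
from h import *
s=robot.read_state();print(s["t"],s["tool_pos"],s["orientation"],s["opening"])
k=eyes.calibration("wrist");print(np.round(-np.array(k["R"]).T@k["t"],3))
im=eyes.read_camera("wrist");cv2.imwrite("pics/w1.png",im[:,:,::-1])
D={}
for n in("pad_left","pad_right","stop_tab","gate_pivot"):
    r=eyes.place_of("wrist",n);print(n,[(np.round(a["xy"]).tolist(),round(a["conf"],2)) for a in r[:3]])
E
```

```text
1.7 [0.44952055 0.2563971  0.30895101] [1.63604681e-01 3.13667230e+00 5.76444866e-04] 0.01765736874101612
[0.371 0.265 0.473]
pad_left [([236.0, 238.0], 0.8)]
pad_right [([115.0, 230.0], 0.79)]
stop_tab []
gate_pivot [([198.0, 260.0], 0.8)]
```

View pics/w1.png

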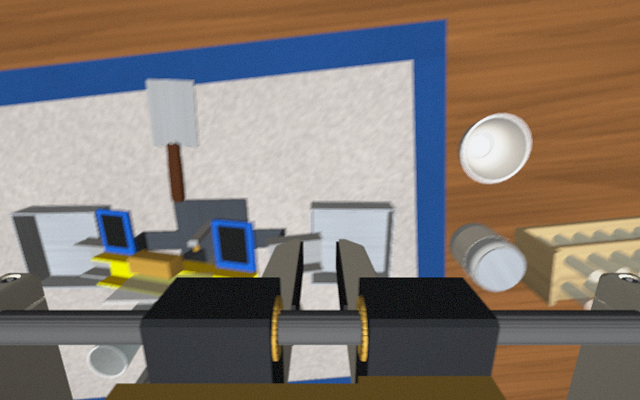

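The wrist view shows the raised left pad around (234,246), the right pad at (115,231) and the fingers at the bottom centre. I'll refit with this view included.

```bash
python3 - <<'E'
from h import *
from scipy.optimize import least_squares
O={("side","pad_left"):(305,177),("side","pad_right"):(331,210),("side","stop_tab"):(343,147),
("top","pad_left"):(275,193.5),("top","pad_right"):(330,199.5),("top","stop_tab"):(299.5,137),("top","gate_pivot"):(302,185),
("wrist","pad_left"):(235,243),("wrist","pad_right"):(115,231)}
m=model(True)
g=lambda p:np.concatenate([proj(c,W(p,m[k]))-u for (c,k),u in O.items()])
r=least_squares(g,[.55,.07,0],loss="soft_l1")
print(r.x.round(4),r.cost.round(1));print(g(r.x).reshape(-1,2).round(1).tolist())
print({k:W(r.x,v).round(3).tolist() for k,v in m.items()})
for n in("pad_left","pad_right","stop_tab"): print(n,tri([(c,u) for (c,k),u in O.items() if k==n]).round(3))
p=r.x;s=robot.read_state();d=s["tool_pos"]-W(p,(0,0,0));c,sn=np.cos(p[2]),np.sin(p[2])
print("tcp in feeder",c*d[0]+sn*d[1],-sn*d[0]+c*d[1],d[2])
R=cv2.Rodrigues(np.array(s["orientation"]))[0];print(R.round(3),"target tool y",(-sn,c))
E
```

```text
[ 0.5489  0.0848 -0.084 ] 8.4
[[-0.2, -0.6], [-1.5, -0.7], [-1.3, -1.1], [-0.2, -0.3], [-0.3, -0.2], [-2.1, -1.5], [-1.6, -1.6], [-1.5, 0.4], [-1.3, -1.2]]
{'pad_left': [0.505, 0.158, 0.141], 'pad_right': [0.491, -0.005, 0.091], 'stop_tab': [0.627, 0.078, 0.287], 'gate_pivot': [0.549, 0.085, 0.075]}
pad_left [0.506 0.158 0.137]
pad_right [ 0.494 -0.007  0.086]
stop_tab [0.625 0.072 0.286]
tcp in feeder -0.11452377675661003 0.16456075625983835 0.30868971175815396
[[-0.994  0.105 -0.   ]
 [ 0.105  0.994  0.001]
 [ 0.     0.    -1.   ]] target tool y (np.float64(0.08386006249570276), np.float64(0.99647754110076))
```

Emit:
apply_moves:
  steps: [-0.6, -0.9, 0, 0, 0, 0, 0, -0.5, -0.9, 0, 0, 0, 0, 0, -0.5, -0.9, 0, 0, 0, 0, 0, 0, 0, 1, 0, 0, 0, 0, 0, 0, 1, 0, 0, 0, 0, 0, 0, 1, 0, 0, 0, 0, 0, 0, 1, 0, 0, 0, 0, 0, 0, 0.5, 0, 0, 0, 0, 0, 0, 0, 0, 0, 0, 0]

```text
t: 2.7
tool_pos: [0.4845, 0.1737, 0.169]
orientation: [-0.159, -3.13, 0.003]
force: [-0.8, -0.7, -1.1]
opening: 0.0003
gripper_force: 0.0
```

Emit:
apply_moves:
  steps: [0, 0, 0.3, 0, 0, 0, 0, 0, 0, 0.3, 0, 0, 0, 0, 0, 0, 0.3, 0, 0, 0, 0, 0, 0, 0.3, 0, 0, 0, 0, 0, 0, 0.3, 0, 0, 0, 0, 0, 0, 0.3, 0, 0, 0, 0, 0, 0, 0.3, 0, 0, 0, 0, 0, 0, 0, 0, 0, 0, 0, 0, 0, 0, 0, 0, 0, 0, 0, 0, 0, 0, 0, 0, 0]

```text
t: 3.53
tool_pos: [0.4881, 0.1725, 0.1108]
orientation: [0.164, 3.137, -0.0]
force: [0.2, 0.3, -0.3]
opening: 0.0003
gripper_force: 0.0
```

```bash
python3 - <<'E'
from h import *
s=robot.read_state();print(s["t"],s["tool_pos"],s["force"],s["opening"])
for c,b in(("side",(270,130,110,110)),):
    i=eyes.read_camera(c)[:,:,::-1];x,y,w,h=b
    cv2.imwrite(f"pics/{c}1.png",cv2.resize(i[y:y+h,x:x+w],None,fx=5,fy=5,interpolation=2))
E
```

```text
3.5333 [0.48814812 0.17252266 0.11075739] [ 0.17111332  0.26090634 -0.32197289] 0.0002605058716875303
```

View pics/side1.png

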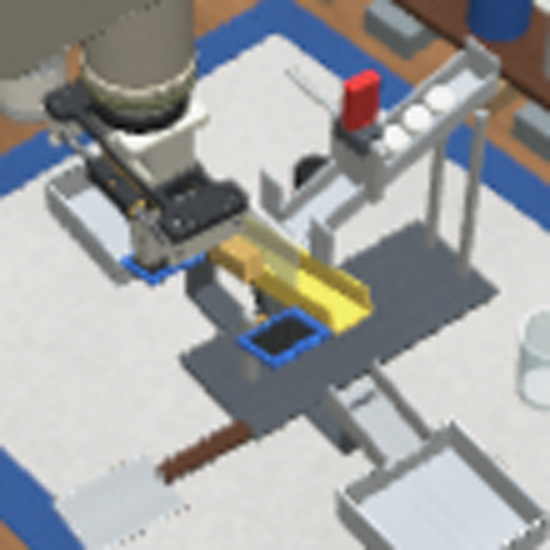

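The gate has rocked over: the right pad is now the higher one and the weight leans left. The tab, at about (360,100) in the crop, is still closed. Next I lift clear and go to the right of the tab.

Emit:
apply_moves:
  steps: [0, 0, -1, 0, 0, -0.2, 0, 0, 0, -1, 0, 0, 0, 0, 0, 0, -1, 0, 0, 0, 0, 0, 0, -1, 0, 0, 0, 0, 0, 0, -1, 0, 0, 0, 0, 0, 0, -1, 0, 0, 0, 0, 0, 0, -1, 0, 0, 0, 0, 0, 0, -0.5, 0, 0, 0, 0, 0, 0, 0, 0, 0, 0, 0]

```text
t: 4.33
tool_pos: [0.4898, 0.173, 0.3415]
orientation: [0.131, 3.13, 0.004]
force: [0.5, -0.7, 0.9]
opening: 0.0008
gripper_force: 0.0
```

Emit:
apply_moves:
  steps: [0, -0.9, 0, 0, 0, 0, 0, 0, -0.9, 0, 0, 0, 0, 0, 0, -0.9, 0, 0, 0, 0, 0, 0, -0.9, 0, 0, 0, 0, 0, -0.9, -0.8, 0, 0, 0, 0, 0, -1, 0, 0, 0, 0, 0, 0, -1, 0, 0, 0, 0, 0, 0, -1, 0, 0, 0, 0, 0, 0, -1, 0, 0, 0, 0, 0, 0, 0, 0, 0, 0, 0, 0, 0, 0, 0, 0, 0, 0, 0, 0]

```text
t: 5.25
tool_pos: [0.6238, 0.0285, 0.3323]
orientation: [-0.131, -3.134, 0.0]
force: [-0.7, 0.3, 0.0]
opening: 0.0005
gripper_force: 0.0
```

```bash
python3 - <<'E'
from h import *
p=[.5489,.0848,-.084]
s=robot.read_state();d=s["tool_pos"]-W(p,(0,0,0));c,sn=np.cos(p[2]),np.sin(p[2])
print(s["t"],"tcp in feeder",c*d[0]+sn*d[1],-sn*d[0]+c*d[1],d[2],s["force"])
for c,b in(("side",(270,90,120,100)),):
    i=eyes.read_camera(c)[:,:,::-1];x,y,w,h=b
    cv2.imwrite(f"pics/{c}2.png",cv2.resize(i[y:y+h,x:x+w],None,fx=5,fy=5,interpolation=2))
for c in("side","top"): print([ (np.round(a["xy"]),a["conf"]) for a in (eyes.read_camera(c) is not None and eyes.place_of(c,"stop_tab"))])
print(proj("side",s["tool_pos"]))
E
```

```text
5.25 tcp in feeder 0.07936074310578393 -0.04979037295801194 0.332310167107908 [-0.6643563   0.29237284  0.04097526]
[(array([343., 144.]), 0.65)]
[(array([298., 140.]), 0.49)]
[351.09450547 143.96071578]
```

View pics/side2.png

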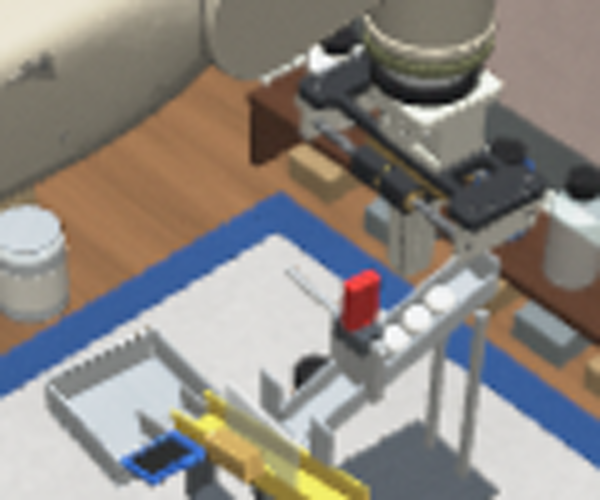

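The gate is tipped left (left pad low, at (165,455) in the crop), and the fingers are right of and above the red tab at (362,300). I lower them and push left.

Emit:
apply_moves:
  steps: [0, 0, 0.8, 0, 0, 0, 0, 0, 0, 0.8, 0, 0, 0, 0, 0, 0, 0.8, 0, 0, 0, 0, 0, 0, 0, 0, 0, 0, 0, 0, 0.3, 0, 0, 0, 0, 0, 0, 0.3, 0, 0, 0, 0, 0, 0, 0.3, 0, 0, 0, 0, 0, 0, 0.3, 0, 0, 0, 0, 0, 0, 0.3, 0, 0, 0, 0, 0, 0, 0.3, 0, 0, 0, 0, 0, 0, 0.3, 0, 0, 0, 0, 0]

```text
t: 6.42
tool_pos: [0.6292, 0.0927, 0.2643]
orientation: [0.13, 3.138, 0.0]
force: [0.4, -1.8, 2.0]
opening: 0.0002
gripper_force: 0.7
```

Emit:
apply_moves:
  steps: [0, 0.2, 0, 0, 0, 0, 0, 0, 0.2, 0, 0, 0, 0, 0, 0, 0, 0, 0, 0, 0, 0]

```text
t: 6.67
tool_pos: [0.6298, 0.1044, 0.2636]
orientation: [-0.13, -3.139, 0.001]
force: [-0.2, -0.3, 0.3]
opening: 0.0009
gripper_force: 0.0
```

```bash
cat >> h.py <<'E'
def fe():
    p=[.5489,.0848,-.084]
    s=robot.read_state();d=s["tool_pos"]-W(p,(0,0,0));c,sn=np.cos(p[2]),np.sin(p[2])
    print(s["t"],"tcp in feeder",c*d[0]+sn*d[1],-sn*d[0]+c*d[1],d[2],s["force"])
def tab():
    for c in("side","top"):
        eyes.read_camera(c)
        for a in eyes.place_of(c,"stop_tab")[:2]: print(c,np.round(a["xy"]),round(a["conf"],2))
        print([np.round(proj(c,W([.5489,.0848,-.084],(78,y,287)))).tolist() for y in(0,40,50)])
E
python3 -c "
from h import *
fe();tab()"
```

```text
6.6667 tcp in feeder 0.07897335172201124 0.026356472902853832 0.26356000378741723 [-0.15079743 -0.32198188  0.31684101]
side [335. 139.] 0.67
[[342.0, 146.0], [335.0, 140.0], [333.0, 139.0]]
top [280. 137.] 0.42
top [321. 193.] 0.28
[[297.0, 136.0], [282.0, 135.0], [279.0, 135.0]]
```

Emit:
apply_moves:
  steps: [0, 0.2, 0, 0, 0, 0, 0, 0, 0.15, 0, 0, 0, 0, 0, 0, 0, 0, 0, 0, 0, 0]

```text
t: 7.12
tool_pos: [0.6299, 0.1055, 0.2636]
orientation: [-0.142, -3.136, 0.021]
force: [-7.4, -34.9, 4.2]
opening: 0.0006
gripper_force: 17.5
```

```bash
python3 -c "
from h import *
fe();tab()"
```

```text
7.1167 tcp in feeder 0.07898472608201483 0.02741008012789258 0.2635591399814293 [ -7.44762917 -34.94161893   4.18705484]
side [337. 137.] 0.48
[[342.0, 146.0], [335.0, 140.0], [333.0, 139.0]]
top [279. 139.] 0.55
[[297.0, 136.0], [282.0, 135.0], [279.0, 135.0]]
```

The blade is against its end stop (35 N). I back off, rise and let the balls settle.

Emit:
apply_moves:
  steps: [0, -0.4, 0, 0, 0, 0, 0, 0, -0.6, 0, 0, 0, 0, 0, 0, -0.8, 0, 0, 0, 0, 0, 0, -0.3, -0.8, 0, 0, 0, 0, 0, 0, -1, 0, 0, 0, 0, 0, 0, -1, 0, 0, 0, 0, 0, -1, 0, 0, 0, 0, 0, 0, -1, 0, 0, 0, 0, 0, 0, -1, 0, 0, 0, 0, 0, 0, -1, 0, 0, 0, 0, 0, 0, -1, 0, 0, 0, 0, 0, 0, -1, 0, 0, 0, 0]

```text
invalid input
```

Emit:
apply_moves:
  steps: [0, 0, 0, 0, 0, 0, 0, 0, 0, 0, 0, 0, 0, 0, 0, 0, 0, 0, 0, 0, 0, 0, 0, 0, 0, 0, 0, 0, 0, 0, 0, 0, 0, 0, 0, 0, 0, 0, 0, 0, 0, 0, 0, 0, 0, 0, 0, 0, 0, 0, 0, 0, 0, 0, 0, 0, 0, 0, 0, 0, 0, 0, 0, 0, 0, 0, 0, 0, 0, 0, 0, 0, 0, 0, 0, 0, 0, 0, 0, 0, 0, 0, 0, 0]

```text
t: 8.32
tool_pos: [0.6299, 0.1055, 0.2635]
orientation: [-0.142, -3.136, 0.018]
force: [-7.5, -33.0, 5.2]
opening: 0.001
gripper_force: 16.5
```

```bash
python3 - <<'E'
from h import *
fe()
out=[]
for c,b in(("side",(265,120,110,110)),("top",(210,90,110,110))):
    i=eyes.read_camera(c)[:,:,::-1];x,y,w,h=b
    out.append(cv2.resize(i[y:y+h,x:x+w],None,fx=3.6,fy=3.6,interpolation=2))
    for n in ("ball1",): print(c,[(np.round(a["xy"]).tolist(),round(a["conf"],2)) for a in eyes.place_of(c,n)])
cv2.imwrite("pics/end.png",np.hstack(out))
E
```

```text
8.3167 tcp in feeder 0.07899290616029117 0.02741357901922435 0.26353402418451083 [ -7.51464639 -32.95808652   5.20221369]
side [([292.0, 166.0], 0.56), ([292.0, 172.0], 0.41), ([297.0, 170.0], 0.36)]
top [([232.0, 190.0], 0.56), ([235.0, 178.0], 0.52), ([226.0, 183.0], 0.42)]
```

View pics/end.png

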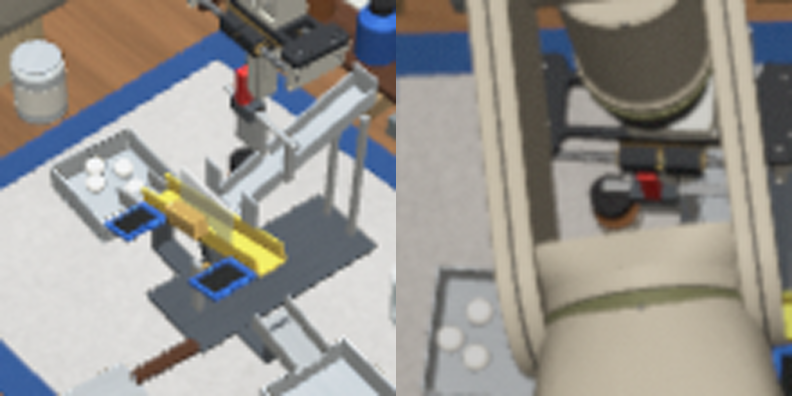

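Three balls show in the left tray, and a fourth white patch at (133,185) is near the chute mouth. The retreat was refused because one row was malformed, so I'm repeating it.

Emit:
apply_moves:
  steps: [0, -0.4, 0, 0, 0, 0, 0, 0, -0.6, 0, 0, 0, 0, 0, 0, -0.8, 0, 0, 0, 0, 0, 0, -0.3, -0.8, 0, 0, 0, 0, 0, 0, -1, 0, 0, 0, 0, 0, 0, -1, 0, 0, 0, 0, 0, -1, 0, 0, 0, 0, 0, 0, -1, 0, 0, 0, 0, 0, 0, -1, 0, 0, 0, 0, 0, 0, -1, 0, 0, 0, 0, 0, 0, -1, 0, 0, 0, 0, 0]

```text
t: 9.43
tool_pos: [0.6126, -0.0995, 0.3477]
orientation: [0.131, 3.139, 0.0]
force: [0.7, 0.2, 0.3]
opening: 0.0006
gripper_force: 0.0
```

Emit:
apply_moves:
  steps: [0, -1, 0, 0, 0, 0, 0, 0, -1, 0, 0, 0, 0, 0, 0, -1, 0, 0, 0, 0, 0, 0, -1, 0, 0, 0, 0, 0, 0, -1, 0, 0, 0, 0, 0, 0, -1, 0, 0, 0, 0, 0, 0, 0, 0, 0, 0, 0, 0]

```text
t: 10.02
tool_pos: [0.5964, -0.283, 0.3466]
orientation: [-0.139, -3.137, 0.002]
force: [0.0, -0.5, -0.3]
opening: 0.0004
gripper_force: 0.0
```

```bash
python3 - <<'E'
from h import *
fe()
out=[]
for c,b in(("side",(265,120,110,110)),("top",(210,90,110,110))):
    i=eyes.read_camera(c)[:,:,::-1];x,y,w,h=b
    out.append(cv2.resize(i[y:y+h,x:x+w],None,fx=3.6,fy=3.6,interpolation=2))
    for n in ("ball1",): print(c,[(np.round(a["xy"]).tolist(),round(a["conf"],2)) for a in eyes.place_of(c,n)])
cv2.imwrite("pics/end2.png",np.hstack(out))
tab()
E
```

```text
10.0167 tcp in feeder 0.0781454345503935 -0.362482316623042 0.34658798417445846 [ 0.01611228 -0.51164909 -0.30451971]
side [([288.0, 167.0], 0.53), ([297.0, 170.0], 0.53), ([290.0, 174.0], 0.47)]
top [([234.0, 178.0], 0.48), ([226.0, 182.0], 0.47), ([244.0, 179.0], 0.36)]
side [356. 233.] 0.25
side [420. 287.] 0.17
[[342.0, 146.0], [335.0, 140.0], [333.0, 139.0]]
[[297.0, 136.0], [282.0, 135.0], [279.0, 135.0]]
```

View pics/end2.png

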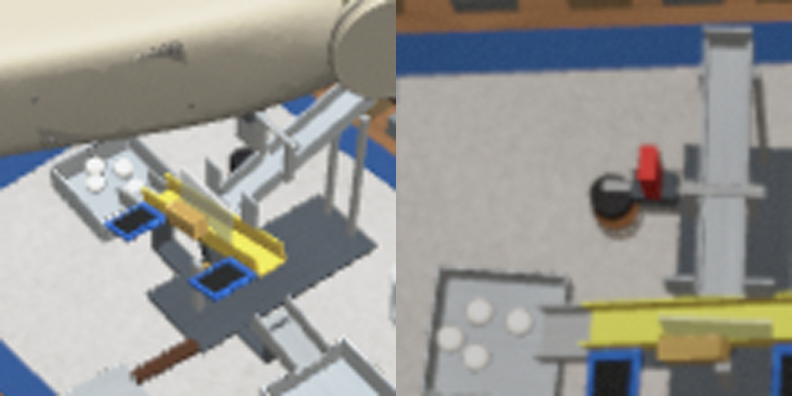

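```bash
python3 - <<'E'
from h import *
k=eyes.calibration("top");K,R,t=map(np.array,(k["K"],k["R"],k["t"]))
C=-R.T@t
for a in((479,311),(450,338),(476,356),(518,320)):
    uv=np.array([(a[0]-396)/3.6+210,a[1]/3.6+90,1]);d=R.T@np.linalg.solve(K,uv)
    X=C+d*(.0155-C[2])/d[2];u=proj("side",X);print(X.round(3),u.round(1),((u-[265,120])*3.6).round())
i=eyes.read_camera("side")[:,:,::-1];cv2.imwrite("pics/end3.png",cv2.resize(i[150:195,270:325],None,fx=12,fy=12,interpolation=2))
E
```

```text
[0.597 0.31  0.016] [299.  167.3] [122. 170.]
[0.572 0.336 0.016] [291.1 166.8] [ 94. 168.]
[0.554 0.312 0.016] [291.5 171.5] [ 95. 185.]
[0.587 0.274 0.016] [302.4 172.6] [135. 189.]
```

View pics/end3.png

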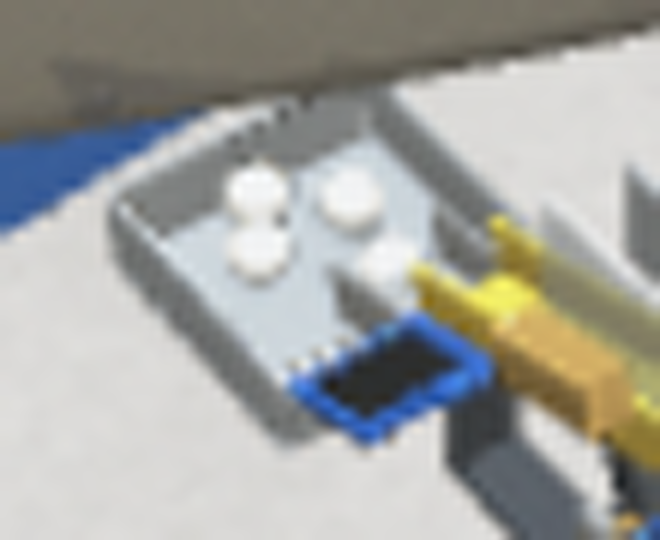

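All four balls lie on the tray floor: both views agree at a ball height of about 16 mm, and none has moved between pictures. I'm handing the job in.

```bash
python3 -c "
from h import *
print(robot.close_job())"
```

```text
the job is handed in; nothing more can be done
None
```

The job is handed in (the verdict was not shown): the gate is rocked to the other side, the stop blade is pushed open to its end stop, and all four balls rest in the left tray.

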